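# Weigh the onion on the hook balance

### The job

Weigh the red onion: take the pan that holds it by its wooden grip, hang its bail in the dip of the balance's hook and let the hook take the weight gently, never forcing it down by hand. Let go and wait until hook and pan have come to rest; keep the onion in its pan and leave the garlic's pan alone.

Things in the scene. Friction and masses are not known exactly. Their poses are not given: they have to be found in the camera images.
- pan_onion: Aluminium pan (92 mm across, 36 high) with the red onion (its top 75 mm up) and a fixed 8 mm wire bail. Origin: centre of the underside, z up. The bail arches over it in its y-z plane, 94 mm wide along y; top wire, highest at the middle, 138 to 146 mm up. A stem on it carries the wooden grip: 18 mm thick along x, 32 wide along y, 163 to 197 mm up. Pan 180 g.
- onion: Dark red onion, about 65 mm across and 71 mm high, 84 to 137 g, lying loose on the pan's floor, 4 mm above the pan's origin. Origin: centre of its underside as it stands.
- pan_garlic: A pan of the same make and size, holding a white garlic bulb, to be left standing. Both pans stand on the steel draining board to the left. Same origin and axes as the onion's pan.
- hook_seat (a point): Bottom of the dip on the upper side of the hook's 8 mm rod, where the bail's middle hangs; moves with the hook. Own axes: x level from the hook's tip back to its column, y level across, z up. The upturned tip (red ball) is at x -28 mm, top 14 mm above the point; behind, the rod rises 10 mm by x +30 and runs to the white column: face at x +96 mm, top 32 mm up. Base plate 184 mm below.
- hook (a joint): How far the hook has sunk (m), 0 empty, stop at 0.045. It slides straight down on a spring of 120 N/m, starting at about 0.3 N; the onion's pan sinks it 19 to 24 mm and it bobs for about a second after release. The balance is fixed to the worktop; the empty hook's point is 0.198 m above it.

How it is judged:
By the outcome, as a careful person would: the job done as asked, in the order asked, and still so for the second after the job is handed in, with the robot touching nothing.
It also fails if it takes over 48 s, if anything falls off the work surface, if the arm or the gripper's body presses on something with over 40 N, if the wrist force passes 120 N, or if a joint passes its speed limit or range.

### The arm

A 6-joint arm with a two-finger parallel gripper is mounted at the origin on a cart in front of the work surface, level with it; the furniture and walls round the work are solid. World frame = base frame: x ahead of the robot, y to its left, z up, the work surface at z = 0. Lengths are in m, angles in rad, forces in N, time in s.
With the tool pointing down it reaches from about 0.275 to 0.85 m from the base axis. Payload 19 kg.
Tool frame: the origin (TCP) lies midway between the tips of the shut fingers; the grasp point (between the pads) lies 19 mm behind it; z points along the fingers, y is the line along which they close (so a half turn about z gives the same grasp; the last joint's range is limited). The gripper opens to 85 mm and grips with 20 to 120 N. Pads are 22 mm wide; open, the fingers measure 114 mm over their backs; the gripper's body (76 mm by 85 mm) begins 54 mm behind the grasp point. The pads swing forward as they close: fully open they stand 13 mm farther back than shut.
Start: joints at [1.178, 0.15, 1.437, -0, 1.554, -0.134], TCP at [0.147, 0.556, 0.231] pointing down, gripper open.
Joint ranges: [-2.8, 2.8], [-0.68, 2.1], [0.12, 2.68], [-1.39, 4.53], [0.16, 2.79], [-2.81, 2.81]. Speed limits (rad/s): [1.89, 1.89, 2.22, 3.01, 3.01, 3.01].

### API

Orientations are given as a unit quaternion [w, x, y, z].
In Python, from workcell import robot gives the robot as it stands.
- The arm moves only by the shell command python3 -m crank 'ROWS' [FORCE]. ROWS is a JSON object of lists of equal length, an entry for each row: "gripper": the finger opening in mm, from 0 to 85.4; "xyz": the shift along the tool's x, y, z in mm, a list of three; "dr": the turn, a rotation vector about the tool's x, y, z in rad, a list of three. In form: {"gripper": [gripper, ...], "xyz": [[dx, dy, dz], ...], "dr": [[rx, ry, rz], ...]}. A call has 1 to 12 rows; each row is the pose to reach, as a shift and turn from the pose commanded when the call began, along the tool's axes at that moment; what a row does not reach only later rows make up. A row lasts 1/8 s, in which the tool goes at most 62.5 mm and 10.7 degrees, less where a joint would pass 70% of its speed; a pose out of reach is approached as far as the arm can. A call with a gripper value outside its range is refused whole. The fingers move at their own pace and stop on an object; FORCE is the grip in N (left out, the last holds). Time passes only in rows, so rows that repeat a pose let the fingers close. It gives the time, the measured TCP pose, the force, the opening and the grip force at its end, in the units of the state.
- robot.read_state(): the state, without advancing time (a new reading comes with each control period).
- robot.snapshot(name): name is "scene" or "top" or "wrist"; returns a dict with "frame" (384x512x3 uint8, blue, green, red), "intrinsics" (3x3 intrinsics, pixels), "view" (4x4, takes a point from world to camera coordinates); the wrist camera has in their place "tool_from_camera" (4x4, takes a point from camera to tool coordinates, whose origin is the TCP and whose axes are the flange's). Camera axes: x right, y up, looking along -z (the intrinsics and any distortion apply to the point x, -y, -z); pixel columns grow to the right and rows downward; lengths in m; the calibration is good to about 2 mm. The wrist camera is an equidistant fisheye: a pixel r from the principal point sees the ray r / f radians off the axis. A picture is of the moment at which its call begins: read the wrist's pose just before it. There is no depth.
- robot.sign_off(): hands the job in; it is judged then, once.
The state is a dict: "time_s": time; "joint_positions": joint angles; "dq": joint speeds; "effort": joint torques, N m; "tool_pos": TCP position; "orientation": TCP orientation; "ft_force": force on the tool from outside, world axes, zero at the start; "ft_torque": the same for the moment, N m; "gripper_width": finger opening in m; "grip_force": force on a finger pad.
Only numpy, scipy, OpenCV 4.12 (cv2) and the standard library are available. Lean on these libraries where they do the work, as an engineer would, in place of code of your own. Each camera call takes 0.05 s, during which the arm holds its last target. There are 200 camera calls.

## Working session

There is one attempt and no reset: what is moved stays moved. The work goes in short steps, Python scripts to look and compute and a shell command to move; the robot and the scene stay as the last step left them, time stands still between calls to the robot, and variables do not carry over. Pictures are saved under pics/ and viewed, at most 13 in all, crops included, and the job is handed in when it is done.

```bash
mkdir -p pics; ls
python3 - <<'E'
from workcell import robot
import cv2,numpy as np
s=robot.read_state();print(s)
ims=[]
for n in ["scene","top"]:
    d=robot.snapshot(n);cv2.imwrite(f"pics/{n}0.png",d["frame"]);print(n,d["intrinsics"],d["view"])
    np.savez(f"{n}0.npz",**d)
d=robot.snapshot("wrist");cv2.imwrite("pics/wrist0.png",d["frame"]);print(d["intrinsics"],d["tool_from_camera"],d.keys());np.savez("wrist0.npz",**d)
E
```

```text
pics
{'time_s': 0.0, 'joint_positions': array([ 1.17801983e+00,  1.50978258e-01,  1.43801634e+00, -8.50693786e-06,
        1.55380813e+00, -1.34032599e-01]), 'dq': array([-0.00146714, -0.000591  , -0.00094833,  0.00065656, -0.00047546,
       -0.00119029]), 'effort': array([-6.50558621e-03, -7.13039947e+01, -5.70885158e+01, -6.24146251e-04,
        8.88051291e-03,  1.58033663e-05]), 'tool_pos': array([0.14706828, 0.55561992, 0.23068719]), 'orientation': array([-1.53427296e-04,  1.29011268e-01,  9.91642943e-01, -5.85277676e-04]), 'ft_force': array([ 0.5401432 , -0.28994672,  0.11472968]), 'ft_torque': array([-0.03307768, -0.03871167, -0.01689004]), 'grip_force': 0.0, 'gripper_width': 0.0852614067387144}
scene [[403.39965304   0.         257.40094999]
 [  0.         403.39965304 186.35785961]
 [  0.           0.           1.        ]] [[ 0.55451466 -0.83194993 -0.01930836 -0.26329775]
 [ 0.54275348  0.3439753   0.76622429 -0.43505901]
 [-0.63081864 -0.43536228  0.64228306 -0.51391517]
 [ 0.          0.          0.          1.        ]]
top [[442.75992875   0.         258.85524326]
 [  0.         442.75992875 190.0117415 ]
 [  0.           0.           1.        ]] [[-0.02160673 -0.99954838 -0.02088518  0.11606789]
 [ 0.99743327 -0.02297798  0.06781502 -0.57575726]
 [-0.06826429 -0.01936632  0.99747929 -1.23107409]
 [ 0.          0.          0.          1.        ]]
[[297.31863964   0.         258.11705434]
 [  0.         297.31863964 188.29534735]
 [  0.           0.           1.        ]] [[ 4.90393765e-04  9.60850839e-01  2.77065741e-01  7.14905360e-02]
 [ 9.99999433e-01 -2.09165141e-04 -1.04457875e-03  1.43229515e-04]
 [-9.45731872e-04  2.77066096e-01 -9.60850396e-01 -1.41205720e-01]
 [ 0.00000000e+00  0.00000000e+00  0.00000000e+00  1.00000000e+00]] dict_keys(['frame', 'intrinsics', 'tool_from_camera'])
```

View pics/scene0.png

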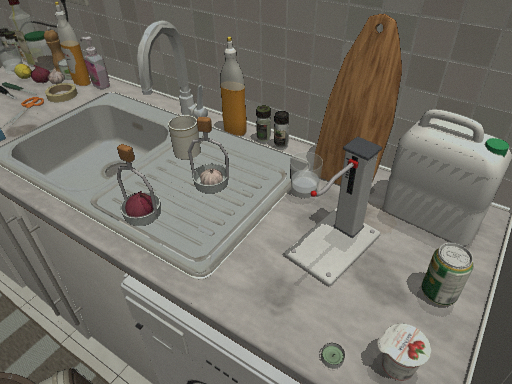

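View pics/top0.png

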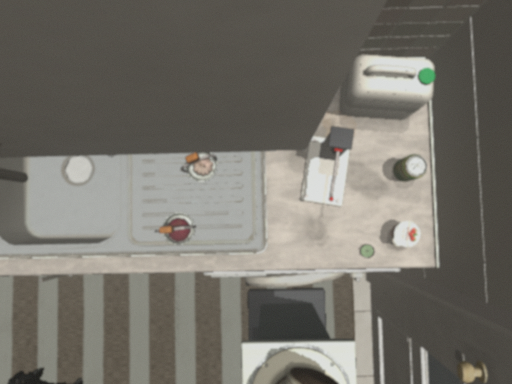

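View pics/wrist0.png

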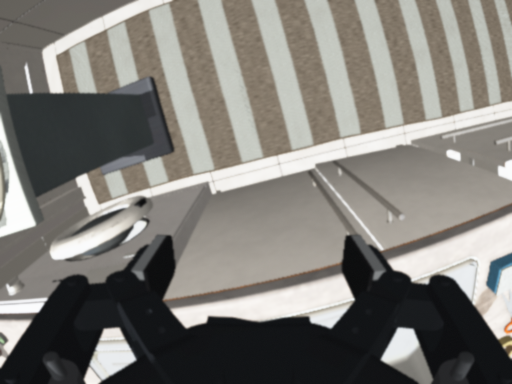

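The onion pan is at scene (142,208) with its grip at (126,153), and at top (178,229). The hook's tip is at scene (314,193) and top (332,196), pointing towards the robot. A dark cabinet overhangs the back.

```bash
cat > h.py <<'E'
import numpy as np,cv2
def cam(n):
    d=np.load(n);return d["frame"],d["intrinsics"],d["view"]
def P(n):
    f,K,V=cam(n);return K@np.diag([1,-1,-1])@V[:3]
def proj(n,X):
    q=P(n)@np.r_[X,1];return q[:2]/q[2]
def tri(ns,uv):
    A=[]
    for n,p in zip(ns,uv):
        M=P(n);A+=[p[0]*M[2]-M[0],p[1]*M[2]-M[1]]
    A=np.array(A);X=np.linalg.lstsq(A[:,:3],-A[:,3],rcond=None)[0]
    return X,[proj(n,X)-p for n,p in zip(ns,uv)]
def plane(n,p,z):
    M=P(n);A=np.array([p[0]*M[2]-M[0],p[1]*M[2]-M[1]])
    return np.linalg.solve(A[:,:2],-A[:,3]-A[:,2]*z)
def blobs(n,name,lo,hi,amin=8):
    f=cam(n)[0];h=cv2.cvtColor(f,cv2.COLOR_BGR2HSV)
    m=cv2.inRange(h,lo,hi);k,l,s,c=cv2.connectedComponentsWithStats(m)
    for i in range(1,k):
        if s[i,4]>=amin:print(n,name,s[i],c[i].round(1))
E
python3 - <<'E'
from h import *
for n in ["scene0.npz","top0.npz"]:
    blobs(n,"red",(0,180,120),(4,255,255),5);blobs(n,"red",(176,180,100),(180,255,255),5)
    blobs(n,"wood",(8,120,60),(16,255,255),20)
    blobs(n,"onion",(160,90,30),(180,255,140),20)
a=cam("scene0.npz")[0];b=cam("top0.npz")[0]
r=lambda i,x,y,w,h,k:cv2.resize(i[y:y+h,x:x+w],None,fx=k,fy=k,interpolation=cv2.INTER_CUBIC)
L=np.hstack([r(a,95,130,70,100,5),r(a,285,130,90,100,5)])
M=np.hstack([r(b,140,205,80,50,5),r(b,300,120,80,100,4)[:250]][:1]+[r(b,295,120,80,50,5)])
cv2.imwrite("pics/c1.png",L[:500]);
M=np.hstack([r(b,140,200,65,60,6),r(b,300,120,60,90,6)[:360],]) ; M2=r(b,300,150,60,60,6)
cv2.imwrite("pics/c2.png",np.hstack([r(b,140,200,65,60,6),M2]))
E
```

```text
scene0.npz red [349 159   9   5  18] [353.2 161.2]
scene0.npz red [311 191   5   4  16] [313.2 192.6]
scene0.npz wood [ 315   14   87  167 7843] [362.9  93.7]
scene0.npz wood [44 32 13  9 45] [49.7 35.3]
scene0.npz wood [52 50  6 15 32] [54.4 57.5]
scene0.npz wood [ 21  97  23  11 132] [ 32.4 101.8]
scene0.npz wood [197 117  14  15 167] [203.6 123.9]
scene0.npz wood [117 144  17  18 197] [125.3 152.1]
scene0.npz wood [334 176   8   9  29] [338.  180.5]
scene0.npz onion [85 60 14 20 81] [91.1 68. ]
scene0.npz onion [ 31  65  19  17 193] [39.5 73.9]
scene0.npz onion [125 191  28  26 490] [138.4 205.1]
top0.npz wood [187 153  11   9  64] [192.  157.5]
top0.npz wood [160 226  12   6  54] [165.8 229.1]
top0.npz onion [172 230  17  10 104] [179.8 234.1]
```

View pics/c1.png

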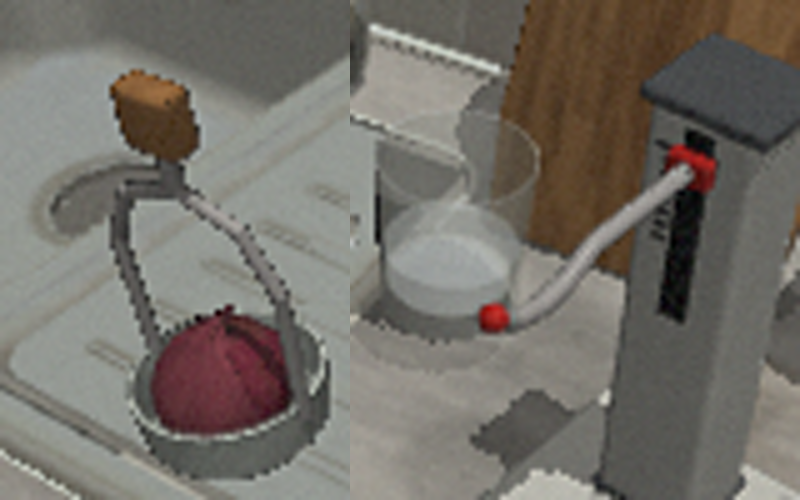

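View pics/c2.png

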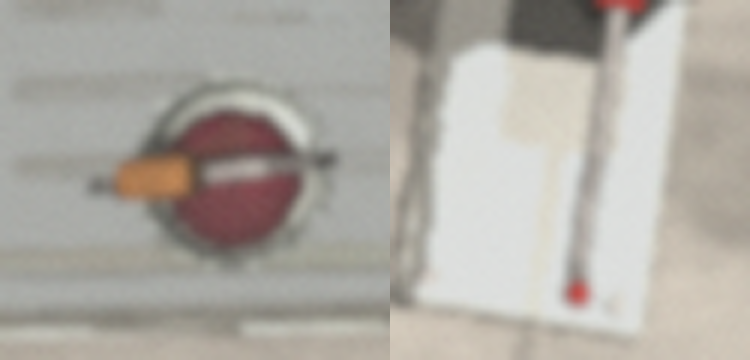

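The pan's bail runs nearly along world y. Its shoulders are at top (156.7,230.8) and (194.7,226.3). A glass stands left of and behind the hook tip.

Run:
```python
from h import *
S="scene0.npz";T="top0.npz"
# wood grip incl. darker pixels
for n,(x,y,w,h) in ((S,(110,138,30,30)),(T,(152,220,24,16))):
    f=cam(n)[0][y:y+h,x:x+w];hs=cv2.cvtColor(f,cv2.COLOR_BGR2HSV)
    m=cv2.inRange(hs,(5,90,40),(20,255,255));ys,xs=np.nonzero(m);print(n,len(xs),xs.mean()+x,ys.mean()+y, cv2.minAreaRect(np.c_[xs+x,ys+y].astype(np.float32)))
X,e=tri((S,T),((125.3,152.2),(165.8,229.1)));print("grip",X.round(4),e)
X,e=tri((S,T),((313.2,192.7),(332.2,198.5)));print("ball",X.round(4),e)
X,e=tri((S,T),((353.2,162),(338,150)));print("slider",X.round(4),e)
for z in (0.08,.1,.12):
    a=plane(T,(156.7,230.8),z);b=plane(T,(194.7,226.3),z);print("bail",z,a,b,np.linalg.norm(a-b),np.degrees(np.arctan2(*( a-b))) )
print("pan rim bottom front in scene", [plane(S,(139+0,225),z) for z in (0,)])
print("pan circle top, centre", [plane(T,(140+234/6,200+172/6),z) for z in (0,.036)])
# base plate edges in top -> hook axis: left edge and right edge; plate z~0.01
print("plate R edge",plane(T,(300+250/6,150+330/6),.012),plane(T,(300+295/6,150+10/6),.012))
print("plate front",plane(T,(300+22/6,150+300/6),.012),plane(T,(300+250/6,150+330/6),.012))
print("rod ",plane(T,(300+187/6,150+290/6),.21),plane(T,(300+228/6,150+15/6),.22))
print("glass base scene",plane(S,(300,192),0), "col top",plane(T,(341,139),.23))
```

```text
scene0.npz 220 125.40454545454546 152.46818181818182 ((125.38236999511719, 152.52943420410156), (18.675243377685547, 14.067066192626953), 75.96376037597656)
top0.npz 89 166.37078651685394 229.07865168539325 ((165.5, 229.0), (8.0, 13.0), 90.0)
grip [0.4768 0.332  0.1745] [array([-0.52931217,  0.04076776]), array([ 0.24290441, -0.29847961])]
ball [ 0.5411 -0.0758  0.2044] [array([ 0.14690917, -0.01530497]), array([-0.07317458,  0.04814552])]
slider [ 0.6592 -0.0956  0.2032] [array([-1.12709226,  0.11779254]), array([ 0.64423483, -0.35703502])]
bail 0.08 [0.4705573  0.37913322] [0.48043384 0.27648748] 0.10311981155528181 -5.496061709385061
bail 0.1 [0.47093044 0.37408566] [0.48064091 0.27316586] 0.10138588951353088 -5.496061709385072
bail 0.12 [0.47130358 0.36903809] [0.48084798 0.26984424] 0.09965196747177989 -5.496061709385054
pan rim bottom front in scene [array([0.44374185, 0.30640516])]
pan circle top, centre [array([0.47380297, 0.33501942]), array([0.47434026, 0.32775739])]
plate R edge [ 0.53090765 -0.13003483] [ 0.68245019 -0.15654841]
plate front [ 0.54748203 -0.02314436] [ 0.53090765 -0.13003483]
rod  [ 0.54136614 -0.07270165] [ 0.64972953 -0.09105147]
glass base scene [0.74317348 0.05128824] col top [ 0.68019923 -0.09757651]
```

```bash
python3 -m crank '{"gripper":[85,85,85,85,85,85,85,85,85,85,85,85],"xyz":[[-38,-13,-10],[-76,-26,-20],[-114,-40,-30],[-152,-53,-40],[-190,-66,-49],[-228,-79,-49],[-266,-92,-49],[-304,-106,-49],[-340,-119,-49],[-376,-132,-49],[-376,-132,-49],[-376,-132,-49]],"dr":[[0,0,0.12],[0,0,0.24],[0,0,0.36],[0,0,0.48],[0,0,0.6],[0,0,0.72],[0,0,0.84],[0,0,0.96],[0,0,1.08],[0,0,1.217],[0,0,1.217],[0,0,1.217]]}' 40
python3 - <<'E'
from h import *
from workcell import robot
s=robot.read_state();print(s["tool_pos"],s["orientation"],s["joint_positions"],s["ft_force"])
d=robot.snapshot("wrist");cv2.imwrite("pics/wrist1.png",d["frame"]);np.savez("wrist1.npz",pos=s["tool_pos"],q=s["orientation"],**d)
E
```

```text
time_s: 1.65
tool_pos: [0.4766, 0.3321, 0.2801]
orientation: [-0.0, 0.672, 0.74, -0.0]
ft_force: [0.0, 0.5, -0.5]
gripper_width: 0.085
grip_force: 0.0
[0.47657506 0.33213516 0.28007472] [-1.65559489e-04  6.72341791e-01  7.40240794e-01 -2.36982818e-04] [4.75977376e-01 1.52083101e-01 1.33822579e+00 1.44830222e-04
 1.65184363e+00 3.79928437e-01] [ 0.00982375  0.50997772 -0.45804319]
```

View pics/wrist1.png

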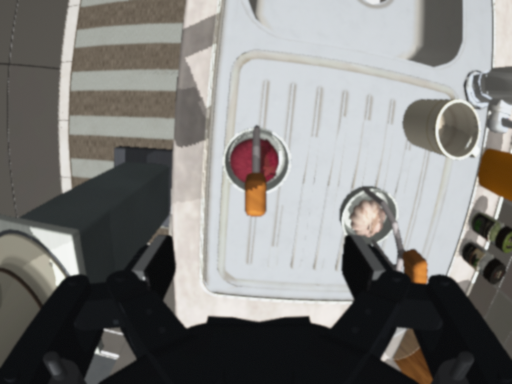

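The wrist view shows the onion pan at (257,160) and its grip at (256,195), lined up along the image's vertical.

```bash
cat >> h.py <<'E'
from scipy.spatial.transform import Rotation as Ro
def wray(n,p):
    d=np.load(n);K=d["intrinsics"];v=np.array([(p[0]-K[0,2])/K[0,0],(p[1]-K[1,2])/K[1,1]]);t=np.hypot(*v)
    r=np.array([v[0]/t*np.sin(t),-v[1]/t*np.sin(t),-np.cos(t)]) if t>1e-9 else np.array([0,0,-1.])
    C=d["tool_from_camera"];q=d["q"];R=Ro.from_quat(np.r_[q[1:],q[0]]).as_matrix()
    return d["pos"]+R@C[:3,3],R@C[:3,:3]@r
def wplane(n,p,z):
    o,r=wray(n,p);return (o+r*(z-o[2])/r[2])[:2]
E
python3 - <<'E'
from h import *
W="wrist1.npz";f=cam0=np.load(W)["frame"]
m=cv2.inRange(cv2.cvtColor(f,cv2.COLOR_BGR2HSV)[165:225,235:280],(5,120,60),(20,255,255));ys,xs=np.nonzero(m);xs+=235;ys+=165
for r in range(ys.min(),ys.max()+1,3):
    k=xs[ys==r];print(r,k.min(),k.max(),k.mean())
for p in ((256,172),(256,183),(256,200),(256,216)):
    print(p,[wplane(W,p,z).round(4) for z in (.158,.175,.192)])
a,b=wplane(W,(257,128),.1),wplane(W,(255.5,200),.192);print("yaw",np.degrees(np.arctan2(*(b-a))))
print("pan",wplane(W,(257,160),.03),"bail end",a)
g=wray(W,(256,195));print(g)
cv2.imwrite("pics/w1c.png",cv2.resize(f[115:230,215:300],None,fx=5,fy=5,interpolation=cv2.INTER_CUBIC))
E
```

```text
173 251 262 257.0
176 247 264 255.5
179 246 264 255.0
182 245 265 255.0
185 245 265 255.0
188 246 265 255.5
191 246 264 255.0
194 246 264 255.0
197 246 264 255.0
200 246 264 255.0
203 246 264 255.0
206 246 264 255.0
209 246 264 255.0
212 247 263 255.0
215 251 260 255.5
(256, 172) [array([0.4727, 0.3424]), array([0.4724, 0.3463]), array([0.4722, 0.3502])]
(256, 183) [array([0.4736, 0.3321]), array([0.4733, 0.3366]), array([0.473 , 0.3412])]
(256, 200) [array([0.4752, 0.3158]), array([0.4748, 0.3214]), array([0.4744, 0.327 ])]
(256, 216) [array([0.4767, 0.2998]), array([0.4762, 0.3064]), array([0.4757, 0.3131])]
yaw 175.43702278238868
pan [0.47424244 0.32960948] bail end [0.46992014 0.37773716]
(array([0.46892664, 0.4026803 , 0.42127519]), array([ 0.0210253 , -0.29751463, -0.95448572]))
```

View pics/w1c.png

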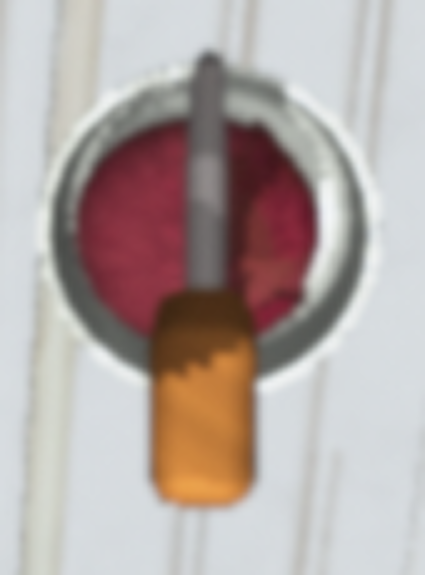

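```bash
python3 -m crank '{"gripper":[85,85,85,85,85,10,10,10,10,10,10,10],"xyz":[[-2,-2,30],[-2,-2,65],[-2,-2,100],[-2,-2,117],[-2,-2,117],[-2,-2,117],[-2,-2,117],[-2,-2,117],[-2,-2,117],[-2,-2,117],[-2,-2,117],[-2,-2,117]],"dr":[[0,0,0],[0,0,0],[0,0,0],[0,0,0],[0,0,0],[0,0,0],[0,0,0],[0,0,0],[0,0,0],[0,0,0],[0,0,0],[0,0,0]]}' 40
```

```text
time_s: 3.2
tool_pos: [0.475, 0.3299, 0.1637]
orientation: [-0.0, 0.673, 0.74, 0.0]
ft_force: [-2.7, -0.6, 5.8]
gripper_width: 0.0173
grip_force: 39.6
```

```bash
python3 -m crank '{"gripper":[10,10,10,10,10,10,10,10,10,10,10,10],"xyz":[[0,0,-3],[0,0,-9],[0,0,-18],[0,0,-30],[0,0,-42],[0,0,-55],[0,0,-68],[0,0,-80],[0,0,-90],[0,0,-97],[0,0,-100],[0,0,-100]],"dr":[[0,0,0],[0,0,0],[0,0,0],[0,0,0],[0,0,0],[0,0,0],[0,0,0],[0,0,0],[0,0,0],[0,0,0],[0,0,0],[0,0,0]]}'
python3 - <<'E'
from h import *
from workcell import robot
for n in ("scene","top"):
    d=robot.snapshot(n);np.savez(n+"2.npz",**d)
print(robot.read_state()["ft_force"])
a=cam("scene2.npz")[0];b=cam("top2.npz")[0]
r=lambda i,x,y,w,h,k:cv2.resize(i[y:y+h,x:x+w],None,fx=k,fy=k,interpolation=cv2.INTER_CUBIC)
cv2.imwrite("pics/c3.png",np.hstack([r(a,60,60,130,160,3),r(b,110,180,120,160,3)]))
E
```

```text
time_s: 4.7
tool_pos: [0.475, 0.3298, 0.2632]
orientation: [-0.0, 0.673, 0.74, -0.0]
ft_force: [0.8, -0.0, -3.1]
gripper_width: 0.0176
grip_force: 39.2
[ 0.30951831  0.32765858 -3.84106298]
```

View pics/c3.png

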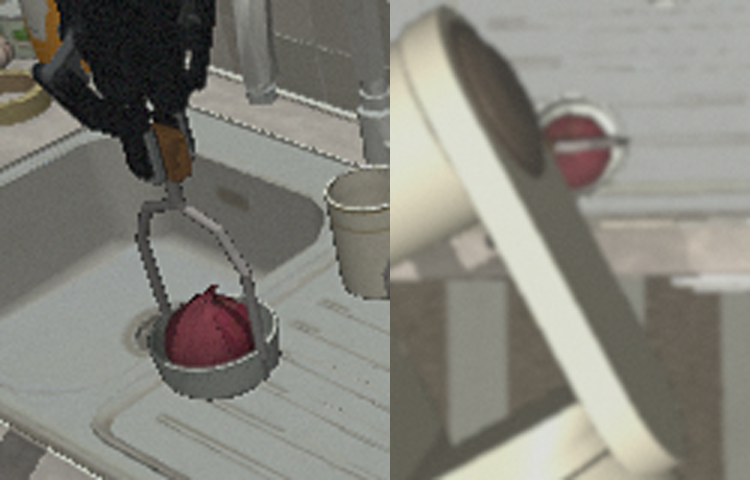

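```bash
python3 -m crank '{"gripper":[10,10,10,10,10,10,10,10,10,10,10,10],"xyz":[[-4,0,0],[-14,-1,0],[-28,-1,-1],[-46,-2,-1],[-66,-3,-2],[-87,-4,-2],[-108,-5,-3],[-129,-6,-3],[-150,-7,-4],[-171,-7,-4],[-192,-8,-5],[-213,-9,-5]],"dr":[[0,0,0],[0,0,0.01],[0,0,0.02],[0,0,0.03],[0,0,0.04],[0,0,0.06],[0,0,0.07],[0,0,0.08],[0,0,0.1],[0,0,0.11],[0,0,0.12],[0,0,0.14]]}'
```

```text
time_s: 6.3
tool_pos: [0.4861, 0.1153, 0.2684]
orientation: [0.0, 0.723, 0.69, 0.0]
ft_force: [-0.2, -0.1, -3.5]
gripper_width: 0.0179
grip_force: 39.2
```

```bash
python3 -m crank '{"gripper":[10,10,10,10,10,10,10,10,10,10,10,10],"xyz":[[-21,2,0],[-42,4,0],[-63,6,0],[-84,8,0],[-105,10,0],[-125,12,0],[-144,14,0],[-160,15,0],[-172,16,0],[-180,17,0],[-183,17,0],[-183,17,0]],"dr":[[0,0,0.01],[0,0,0.02],[0,0,0.04],[0,0,0.05],[0,0,0.06],[0,0,0.08],[0,0,0.09],[0,0,0.1],[0,0,0.11],[0,0,0.12],[0,0,0.12],[0,0,0.12]]}'
python3 - <<'E'
from h import *
from workcell import robot
s=robot.read_state();print(s["tool_pos"],s["orientation"])
for n in ("scene","top"):
    d=robot.snapshot(n);np.savez(n+"3.npz",**d)
d=robot.snapshot("wrist");np.savez("wrist3.npz",pos=s["tool_pos"],q=s["orientation"],**d)
a=cam("scene3.npz")[0];b=cam("top3.npz")[0];c=d["frame"]
r=lambda i,x,y,w,h,k:cv2.resize(i[y:y+h,x:x+w],None,fx=k,fy=k,interpolation=cv2.INTER_CUBIC)
cv2.imwrite("pics/c4.png",np.vstack([np.hstack([r(a,230,90,160,160,2.5),r(b,270,110,120,120,10/3)]),np.hstack([r(c,180,120,160,40,5)])]))
E
```

```text
time_s: 7.8
tool_pos: [0.495, -0.0665, 0.2683]
orientation: [-0.0, 0.763, 0.646, -0.0]
ft_force: [-0.9, 0.0, -2.9]
gripper_width: 0.0175
grip_force: 39.2
[ 0.4950485  -0.06653184  0.26828521] [-4.67528349e-05  7.62918705e-01  6.46494429e-01 -1.93960469e-05]
```

View pics/c4.png

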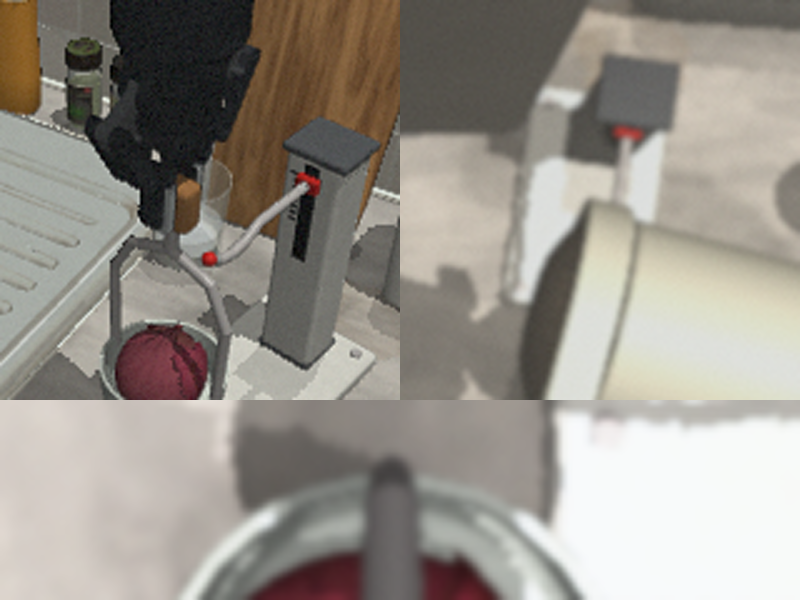

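Run:
```python
from h import *
S="scene3.npz";x,y,z=.495,-.0665,.2683
for n,dz in (("grip mid",.0125),("grip top",.0295),("wire mid",-.0255),("wire under",-.0295),("onion top",-.0925)):print(n,proj(S,(x,y,z+dz)).round(1),((proj(S,(x,y,z+dz))-(230,90))*2.5).round(0))
blobs(S,"red",(0,180,120),(4,255,255),5)
blobs(S,"wood",(5,90,40),(20,255,255),30)
blobs("wrist3.npz","red",(0,150,80),(5,255,255),4)
# bail lateral from wrist: bail shoulder and lateral offset
print(wplane("wrist3.npz",(180+392/5,120+65/5),.2))
```

```text
grip mid [297.4 169.4] [168. 199.]
grip top [297.9 160.5] [170. 176.]
wire mid [296.3 188.4] [166. 246.]
wire under [296.2 190.3] [165. 251.]
onion top [294.6 218.5] [162. 321.]
scene3.npz red [349 159   9   6  23] [353.4 161.5]
scene3.npz red [311 191   5   5  18] [313.2 192.7]
scene3.npz wood [ 315   14   87  167 7970] [363.8  93.5]
scene3.npz wood [ 68  64  23  22 322] [80.4 75.1]
scene3.npz wood [ 220   86   27   50 1040] [233.6 110.9]
scene3.npz wood [ 21  97  23  11 143] [ 32.2 101.8]
scene3.npz wood [197 117  15  15 191] [203.8 123.9]
scene3.npz wood [300 159  10  24 192] [304.2 171.1]
scene3.npz wood [334 176   8   9  40] [338.2 180.4]Traceback (most recent call last):
  File "<stdin>", line 6, in <module>
  File "h.py", line 18, in blobs
    f=cam(n)[0];h=cv2.cvtColor(f,cv2.COLOR_BGR2HSV)
      ~~~^^^
  File "h.py", line 3, in cam
    d=np.load(n);return d["frame"],d["intrinsics"],d["view"]
                                                   ~^^^^^^^^
    raise KeyError(f"{key} is not a file in the archive") from None
KeyError: 'view is not a file in the archive'
```

```bash
python3 -m crank '{"gripper":[10,10,10,10,10,10,10,10,10,10,10,10],"xyz":[[1,2,3],[1,6,5],[1,13,5],[1,22,5],[1,32,5],[1,42,5],[1,52,5],[1,61,5],[1,68,5],[1,73,5],[1,75,5],[1,75,5]],"dr":[[0,0,0],[0,0,0],[0,0,0],[0,0,0],[0,0,0],[0,0,0],[0,0,0],[0,0,0],[0,0,0],[0,0,0],[0,0,0],[0,0,0]]}'
python3 - <<'E'
from h import *
from workcell import robot
s=robot.read_state();print(s["tool_pos"],s["ft_force"])
for n in ("scene","top"):
    d=robot.snapshot(n);np.savez(n+"4.npz",**d)
a=cam("scene4.npz")[0];b=cam("top4.npz")[0];d=robot.snapshot("wrist");c=d["frame"]
r=lambda i,x,y,w,h,k:cv2.resize(i[y:y+h,x:x+w],None,fx=k,fy=k,interpolation=cv2.INTER_CUBIC)
cv2.imwrite("pics/c5.png",np.hstack([r(a,275,120,100,130,4),r(c,200,90,100,130,4)]))
x,y,z=s["tool_pos"];S="scene4.npz"
for nm,p in (("seat",(.5687,-.0804,.198)),("wire under",(x-.0005,y-.003,z-.0295)),("tip",(.5411,-.0758,.2044))):print(nm,proj(S,p),(proj(S,p)-(275,120))*4)
blobs(S,"red",(0,180,120),(4,255,255),5)
E
```

```text
time_s: 9.45
tool_pos: [0.5692, -0.078, 0.2633]
orientation: [-0.0, 0.763, 0.646, -0.0]
ft_force: [-0.2, -0.6, -3.0]
gripper_width: 0.0179
grip_force: 39.2
[ 0.56918942 -0.07796313  0.26329577] [-0.20802188 -0.61560088 -2.97892756]
seat [322.76397589 187.68550633] [191.05590355 270.74202534]
wire under [324.84043905 171.74797682] [199.36175622 206.99190726]
tip [313.36885351 192.68188752] [153.47541406 290.72755007]
scene4.npz red [349 159   9   6  22] [353.2 161.4]
scene4.npz red [311 191   6   4  17] [313.4 192.6]
```

View pics/c5.png

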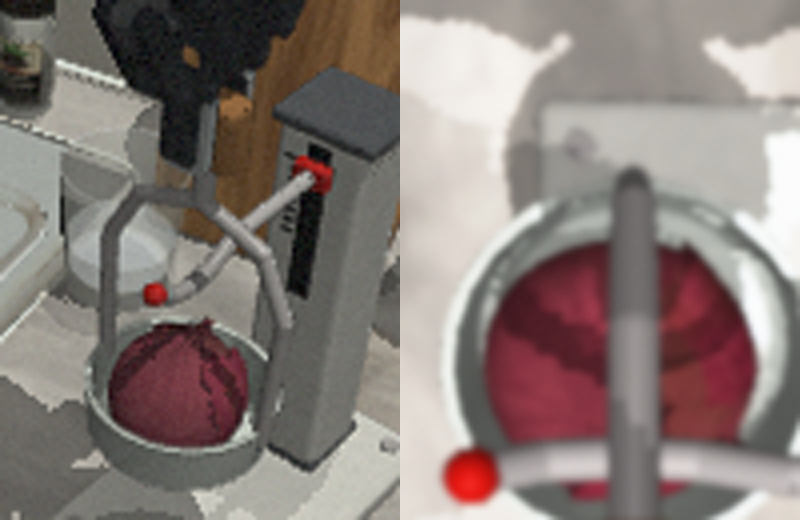

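```bash
python3 -m crank '{"gripper":[10,10,10,10,10,10,10,10,10,10,10,10],"xyz":[[0,0,3],[0,0,8],[0,0,14],[0,0,20],[0,0,25],[0,0,29],[0,0,32],[0,0,35],[0,0,38],[0,0,41],[0,0,44],[0,0,44]],"dr":[[0,0,0],[0,0,0],[0,0,0],[0,0,0],[0,0,0],[0,0,0],[0,0,0],[0,0,0],[0,0,0],[0,0,0],[0,0,0],[0,0,0]]}'
python3 - <<'E'
from h import *
from workcell import robot
F=[]
for i in range(8):
    d=robot.snapshot("scene");F.append(robot.read_state()["ft_force"])
np.savez("scene5.npz",**d);print(np.mean(F,0),np.std(F,0))
for n in("scene4.npz","scene5.npz"):blobs(n,"red",(0,180,120),(4,255,255),5)
E
```

```text
time_s: 11.1
tool_pos: [0.5692, -0.078, 0.2191]
orientation: [-0.0, 0.763, 0.646, -0.0]
ft_force: [0.4, -0.2, -2.2]
gripper_width: 0.0173
grip_force: 39.3
[-0.15796368  0.18348113 -2.05018725] [0.54925061 0.34974636 0.46436541]
scene4.npz red [349 159   9   6  22] [353.2 161.4]
scene4.npz red [311 191   6   4  17] [313.4 192.6]
scene5.npz red [349 162   8   5  18] [352.6 163.8]
scene5.npz red [311 194   5   4  15] [313.1 195.5]
```

```bash
python3 -m crank '{"gripper":[10,10,10,10,10,10,10,10,10],"xyz":[[0,0,2],[0,0,4],[0,0,6],[0,0,8],[0,0,10],[0,0,11],[0,0,12],[0,0,12],[0,0,12]],"dr":[[0,0,0],[0,0,0],[0,0,0],[0,0,0],[0,0,0],[0,0,0],[0,0,0],[0,0,0],[0,0,0]]}'
python3 - <<'E'
from h import *
from workcell import robot
F=[]
for i in range(16):
    d=robot.snapshot("scene");F.append(robot.read_state()["ft_force"])
np.savez("scene6.npz",**d);print(np.mean(F,0),np.std(F,0))
for n in("scene6.npz",):blobs(n,"red",(0,180,120),(4,255,255),5)
for z in (.198,.208):print(proj(n,(.5411,-.0758,z)))
E
```

```text
time_s: 12.62
tool_pos: [0.5692, -0.078, 0.2074]
orientation: [0.0, 0.763, 0.646, -0.0]
ft_force: [0.7, 0.3, -0.5]
gripper_width: 0.0176
grip_force: 39.5
[ 0.22271789  0.0463688  -0.69951456] [0.46155843 0.45251538 0.48490132]
scene6.npz red [348 167   9   5  17] [352.  169.1]
scene6.npz red [311 199   5   5  20] [312.9 200.7]
[313.10958384 195.49050486]
[313.51605289 191.08730563]
```

```bash
python3 -m crank '{"gripper":[10,10,10,24,30,36,44,50,50,50,50,50],"xyz":[[0,0,2],[0,0,3],[0,0,3],[0,0,3],[0,0,3],[0,0,3],[0,0,3],[0,0,3],[0,0,3],[0,0,3],[0,0,3],[0,0,3]],"dr":[[0,0,0],[0,0,0],[0,0,0],[0,0,0],[0,0,0],[0,0,0],[0,0,0],[0,0,0],[0,0,0],[0,0,0],[0,0,0],[0,0,0]]}'
python3 - <<'E'
from h import *
from workcell import robot
a=robot.snapshot("scene");b=robot.snapshot("wrist")["frame"];np.savez("scene7.npz",**a);a=a["frame"]
r=lambda i,x,y,w,h,k:cv2.resize(i[y:y+h,x:x+w],None,fx=k,fy=k,interpolation=cv2.INTER_CUBIC)
cv2.imwrite("pics/c6.png",np.hstack([r(a,275,120,100,130,4),r(b,160,90,200,260,2)]))
blobs("scene7.npz","red",(0,180,120),(4,255,255),5)
E
```

```text
time_s: 14.92
tool_pos: [0.5692, -0.078, 0.2043]
orientation: [0.0, 0.763, 0.646, -0.0]
ft_force: [0.1, 0.2, 0.6]
gripper_width: 0.05
grip_force: 0.0
scene7.npz red [347 169   9   5  20] [351.2 171. ]
scene7.npz red [311 202   4   4  13] [312.5 203.4]
```

View pics/c6.png

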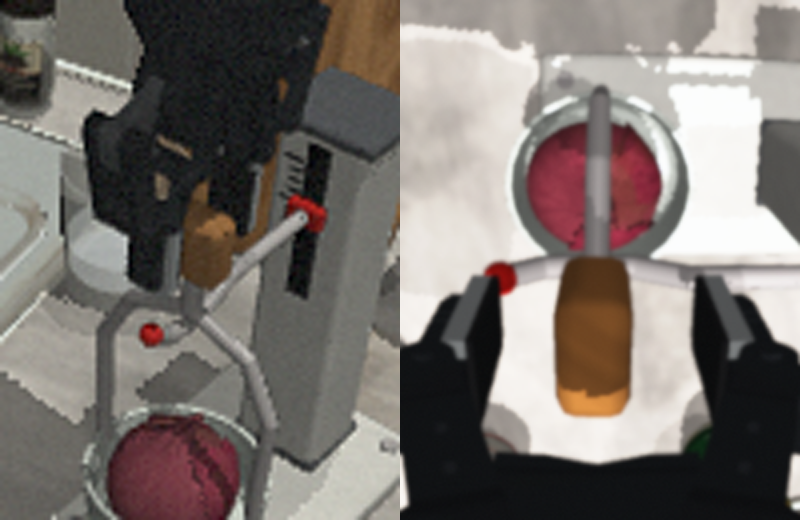

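The bail hangs in the dip with the grip free midway between the open fingers. Now I'll withdraw straight up.

```bash
python3 -m crank '{"gripper":[50,50,50,50,50,50,50,50,50,50,50,50],"xyz":[[0,0,-4],[0,0,-12],[0,0,-24],[0,0,-38],[0,0,-54],[0,0,-70],[0,0,-86],[0,0,-100],[0,0,-112],[0,0,-120],[0,0,-120],[0,0,-120]],"dr":[[0,0,0],[0,0,0],[0,0,0],[0,0,0],[0,0,0],[0,0,0],[0,0,0],[0,0,0],[0,0,0],[0,0,0],[0,0,0],[0,0,0]]}'
python3 -m crank '{"gripper":[50,50,50,50,50,50,50,50,50,50,50,50],"xyz":[[0,0,0],[0,0,0],[0,0,0],[0,0,0],[0,0,0],[0,0,0],[0,0,0],[0,0,0],[0,0,0],[0,0,0],[0,0,0],[0,0,0]],"dr":[[0,0,0],[0,0,0],[0,0,0],[0,0,0],[0,0,0],[0,0,0],[0,0,0],[0,0,0],[0,0,0],[0,0,0],[0,0,0],[0,0,0]]}'
python3 -m crank '{"gripper":[50,50,50,50,50,50,50,50,50,50,50,50],"xyz":[[0,0,0],[0,0,0],[0,0,0],[0,0,0],[0,0,0],[0,0,0],[0,0,0],[0,0,0],[0,0,0],[0,0,0],[0,0,0],[0,0,0]],"dr":[[0,0,0],[0,0,0],[0,0,0],[0,0,0],[0,0,0],[0,0,0],[0,0,0],[0,0,0],[0,0,0],[0,0,0],[0,0,0],[0,0,0]]}'
python3 - <<'E'
from h import *
from workcell import robot
I=[]
for i in range(12):
    a=robot.snapshot("scene");I.append(a["frame"][120:260,270:345].astype(float))
np.savez("scene8.npz",**a);blobs("scene8.npz","red",(0,180,120),(4,255,255),5)
print([round(np.abs(cv2.GaussianBlur(i-I[0],(5,5),0)).max(),1) for i in I[1:]])
cv2.imwrite("pics/s8.png",a["frame"])
E
```

```text
time_s: 16.52
tool_pos: [0.5691, -0.078, 0.3238]
orientation: [-0.0, 0.763, 0.646, -0.0]
ft_force: [-0.4, 0.9, 0.4]
gripper_width: 0.05
grip_force: 0.0
time_s: 18.02
tool_pos: [0.5692, -0.078, 0.3243]
orientation: [0.0, 0.763, 0.646, -0.0]
ft_force: [0.1, 0.2, -0.1]
gripper_width: 0.0497
grip_force: 0.0
time_s: 19.52
tool_pos: [0.5692, -0.078, 0.3243]
orientation: [0.0, 0.763, 0.646, -0.0]
ft_force: [0.4, 0.7, -0.1]
gripper_width: 0.0504
grip_force: 0.0
scene8.npz red [347 169   9   5  19] [351.4 171.1]
scene8.npz red [311 201   4   4  15] [312.4 202.6]
[np.float64(3.9), np.float64(4.7), np.float64(5.0), np.float64(6.2), np.float64(5.3), np.float64(4.5), np.float64(5.1), np.float64(5.9), np.float64(5.0), np.float64(5.6), np.float64(4.8)]
```

View pics/s8.png

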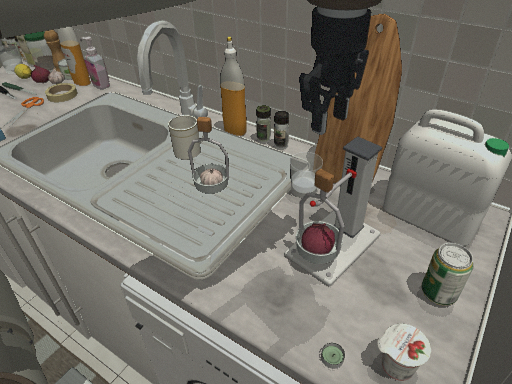

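The pan hangs still on the hook with the onion inside (318,240). The gripper is clear of it, and the garlic's pan hasn't moved.

```bash
python3 -c "
from workcell import robot
print(robot.sign_off())"
```

```text
the job is handed in; nothing more can be done
None
```

The onion's pan hangs at rest in the dip of the balance's hook, with the onion inside, the gripper clear and the garlic's pan untouched; I handed the job in at about 20 s of the 48 s allowed.

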